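# Put away the retained food samples

## Task

Put away today's retained samples: stand the two capped jars side by side in the deep pan, and set the square sample box from the worktop in the low pan beside the one already there, all upright on the pan floor so that nothing stands above a rim. Then close each pan with one of the two flat lids, seated flush and square on the rim. Leave the open empty jar and the stack of foil cups where they stand.

Things in the scene. Friction and masses are not known exactly. Their poses are not given: they have to be found in the camera images.
- pan_deep: fixed open steel food pan, 162 mm (own x) by 176 mm (own y) over the rim flange; mouth 138 x 152, floor 131 x 145 mm. Origin: centre of the underside, z up; inner floor at z = 3 mm. The deep pan: rim at z = 100 mm. Empty at the start; the two jars stand side by side along its y, e.g. centred at y = +36 and -36 mm.
- pan_low: fixed open steel food pan, 162 mm (own x) by 176 mm (own y) over the rim flange; mouth 138 x 152, floor 131 x 145 mm. Origin: centre of the underside, z up; inner floor at z = 3 mm. The low pan: rim at z = 65 mm. One sample box lies in its +y half; the -y half (centre y = -37 mm) is free.
- lid_a: loose flat steel pan lid, 162 mm (own x) by 176 mm (y); both lids are alike, either fits either pan. Origin: centre of the underside of its 8 mm deep lip (122 x 136 mm), which enters the pan's mouth; top at z = 11 mm. Central black bar handle 14 mm wide (x), 70 mm long (y), z = 11 to 35 mm. Seated, its x lies along the pan's x, either way round, origin 8 mm below the rim. 300 g.
- lid_b: loose flat steel pan lid, 162 mm (own x) by 176 mm (y); both lids are alike, either fits either pan. Origin: centre of the underside of its 8 mm deep lip (122 x 136 mm), which enters the pan's mouth; top at z = 11 mm. Central black bar handle 14 mm wide (x), 70 mm long (y), z = 11 to 35 mm. Seated, its x lies along the pan's x, either way round, origin 8 mm below the rim. 300 g.
- jar_a: capped tall sample jar, white with a paper band and a ribbed grey screw cap, round, 52 mm diameter, 84 mm high. Origin: centre of the underside, z up. Starts standing on the worktop; the two such jars are alike. About 140 g.
- jar_b: capped tall sample jar, white with a paper band and a ribbed grey screw cap, round, 52 mm diameter, 84 mm high. Origin: centre of the underside, z up. Starts standing on the worktop; the two such jars are alike. About 140 g.
- sample_box: square sample box, closed: white body 56 mm square, grey snap lid 60 mm square, 45 mm high overall, the lid from z = 34 mm up. Stands on the open worktop. Origin: centre of the underside, z up, x and y along its sides. About 120 g.
- packed_box: a second square sample box just like sample_box, which already lies in the +y half of the low pan and stays there.
- empty_jar: the same white jar without cap and band: open at the top and empty, 52 mm diameter, 76 mm high. A bystander on the worktop. Origin: centre of the underside.
- foil_cups: a nested stack of silvery pleated foil cups, round, 60 mm wide at the top, 49 mm high. A bystander on the worktop. Origin: centre of the underside.
There are look-alikes about, which are no part of the job. Leave any orange look-alike of the sample_box alone.

How it is judged (in metres and radians):
At the end, for the whole second after the job is handed in: Jars on the deep pan's floor, both boxes on the low pan's floor: upright within 0.08 rad, origin under 8 mm above the pan's underside. One lid on each pan: centred within 13 mm in x and y, level within 0.04 rad, height within 3 mm of flush, x axis within 0.2 rad of the pan's. All released, at rest (x of jar_a in the frame of pan_deep between -0.055 and 0.055 m and y of jar_a in the frame of pan_deep between -0.062 and 0.062 m and z of each of jar_a, jar_b in the frame of pan_deep below 0.008 m and angle between each of jar_a, jar_b, sample_box, packed_box's own z axis and vertical below 0.08 rad and x of jar_b in the frame of pan_deep between -0.055 and 0.055 m and y of jar_b in the frame of pan_deep between -0.062 and 0.062 m and x of sample_box in the frame of pan_low between -0.055 and 0.055 m and y of sample_box in the frame of pan_low between -0.062 and 0.062 m and z of each of sample_box, packed_box in the frame of pan_low below 0.008 m and x of packed_box in the frame of pan_low between -0.055 and 0.055 m and y of packed_box in the frame of pan_low between -0.062 and 0.062 m and linear speed of each of jar_a, jar_b, sample_box, packed_box, lid_a, lid_b below 0.02 m/s and contact force between each of jar_a, jar_b, sample_box, packed_box, lid_a, lid_b and the fingers below 0.05 N and ((x of lid_a in the frame of pan_deep between -0.013 and 0.013 m and y of lid_a in the frame of pan_deep between -0.013 and 0.013 m and z of lid_a in the frame of pan_deep between 0.089 and 0.095 m and angle between each of lid_a, lid_b's own z axis and vertical below 0.04 rad and angle between the x axis of lid_a and the x axis of pan_deep, either way round below 0.2 rad and x of lid_b in the frame of pan_low between -0.013 and 0.013 m and y of lid_b in the frame of pan_low between -0.013 and 0.013 m and z of lid_b in the frame of pan_low between 0.054 and 0.06 m and angle between the x axis of lid_b and the x axis of pan_low, either way round below 0.2 rad) or (x of lid_b in the frame of pan_deep between -0.013 and 0.013 m and y of lid_b in the frame of pan_deep between -0.013 and 0.013 m and z of lid_b in the frame of pan_deep between 0.089 and 0.095 m and angle between each of lid_b, lid_a's own z axis and vertical below 0.04 rad and angle between the x axis of lid_b and the x axis of pan_deep, either way round below 0.2 rad and x of lid_a in the frame of pan_low between -0.013 and 0.013 m and y of lid_a in the frame of pan_low between -0.013 and 0.013 m and z of lid_a in the frame of pan_low between 0.054 and 0.06 m and angle between the x axis of lid_a and the x axis of pan_low, either way round below 0.2 rad))); the robot touches nothing.
It fails at once if the open empty jar is knocked over or shifted by more than 25 mm (distance of empty_jar from where it was at the start of the episode above 0.025 m or angle between empty_jar's own z axis and vertical above 0.5 rad).
It fails at once if the stack of foil cups is knocked over or shifted by more than 25 mm (distance of foil_cups from where it was at the start of the episode above 0.025 m or angle between foil_cups's own z axis and vertical above 0.5 rad).
It also fails if it takes over 115 s, if anything falls off the work surface, if the arm or the gripper's body presses on something with over 40 N, if the wrist force passes 120 N, or if a joint passes its speed limit or range.

## Robot

A 6-joint arm with a two-finger parallel gripper is mounted at the origin on a cart in front of the work surface, level with it; the furniture and walls round the work are solid. World frame = base frame: x ahead of the robot, y to its left, z up, the work surface at z = 0. Lengths are in m, angles in degrees, forces in N, time in s.
With the tool pointing down it reaches from about 0.4 to 0.925 m from the base axis. Payload 12.5 kg.
Tool frame: the origin (TCP) lies between the finger pads; the fingertips stand 22 mm ahead of it and the grasp point (between the pads) lies 3 mm ahead of it; z points along the fingers, y is the line along which they close (so a half turn about z gives the same grasp; the last joint's range is limited). The gripper opens to 95 mm and grips with 3 to 60 N. Pads are 20 mm wide; open, the fingers measure 119 mm over their backs; the gripper's body (75 mm by 180 mm) begins 59 mm behind the grasp point.
Start: joints at [-77.67, 28.126, 89.318, -0, 62.55, -6.05], TCP at [0.197, -0.593, 0.237] pointing down, gripper open.
Joint ranges: [-177.58, 177.58], [-47.91, 125.51], [2.72, 160], [-65.01, 245.01], [3.68, 167.84], [-153.87, 153.87]. Speed limits (degrees/s): [127.2, 127.2, 159.86, 180, 180, 180].

## Interface

Orientations are given as [roll, pitch, yaw] about the fixed x, y, z axes, in that order (R = Rz(yaw) Ry(pitch) Rx(roll)).
In Python, from rig import readout, capture, get_calibration, manip gives the robot as it stands.
- The arm moves only by the tool drive_effector, called after "Request:" as name(argument=value, ...) on one line, values as JSON. Schema: {"type":"object","properties":{"increments":{"type":"object","properties":{"offsets":{"type":"array","items":{"type":"array","items":{"type":"number"},"minItems":6,"maxItems":6},"minItems":1,"maxItems":10}},"additionalProperties":false,"required":["offsets"]},"jaw":{"type":"number"},"only":{"type":"string"},"quiet":{"type":"boolean"},"lines":{"type":"string"}},"required":["increments"],"additionalProperties":false}. increments is an object whose key "offsets" holds a list of rows, 1 to 10 of them, each of 6 numbers: dx, dy, dz in shares of the most that a row can go, 1 being 62.5 mm, then a rotation vector rx, ry, rz in fractions of the full range, 1 being pi rad; each row shifts and turns the commanded pose from where the row before left it, along the tool's axes as they then stand; what a row does not reach is not made up. A row lasts 1/8 s, in which the tool goes at most 0.0625 m and 10.7 degrees, less where a joint would pass 70% of its speed; a pose out of reach is approached as far as the arm can. jaw is the opening from 0.0 (shut) to 1.0 (fully open), set as the call begins (left out keeps the last). The fingers move at their own pace and stop on an object; the grip force is fixed at half the most. Time passes only in rows, so rows that do not move let the fingers close. The tool returns the time, the measured TCP pose, the force, the opening and the grip force at its end. only (a regular expression) keeps the lines of the reply that match it, lines (a string "A,B") keeps lines A to B, and quiet returns only ok. Input that does not fit is refused with a message, and nothing moves.
- readout.state(): the state, without advancing time (a new reading comes with each control period).
- capture(name): name is "scene" or "top" or "wrist"; returns the picture (420x560x3 uint8, blue, green, red); there is no depth.
- get_calibration(name): a dict with "mtx" (3x3 intrinsics, pixels), "R" (3x3) and "t" (3): a world point X has camera coordinates R X + t; the wrist camera has in their place "hand_eye" (4x4, takes a point from camera to tool coordinates, whose origin is the TCP and whose axes are the flange's). Camera axes: x right, y down, z forward; pixel columns grow to the right and rows downward; lengths in m; the calibration is good to about 2 mm. A picture is of the moment at which its call begins: read the wrist's pose just before it. get_calibration takes no time and is no camera call.
- manip.sign_off(): hands the job in; it is judged then, once.
The state is a dict: "time_s": time; "qpos": joint angles; "dq": joint speeds; "joint_efforts": joint torques, N m; "ee_pos": TCP position; "tool_rot": TCP orientation; "contact_force": force on the tool from outside, world axes, zero at the start; "ft_torque": the same for the moment, N m; "width": opening from 0.0 (shut) to 1.0 (fully open); "grip_force": force on a finger pad.
Only numpy, scipy, OpenCV 4.12 (cv2) and the standard library are available. Lean on these libraries where they do the work, as an engineer would, in place of code of your own. Each camera call takes 0.05 s, during which the arm holds its last target. There are 200 camera calls.

## Working session

There is one attempt and no reset: what is moved stays moved. The work goes in short steps, Python scripts to look and compute and a tool call to move; the robot and the scene stay as the last step left them, time stands still between calls to the robot, and variables do not carry over. Pictures are saved under pics/ and viewed, at most 14 in all, crops included, and the job is handed in when it is done.

```bash
ls; mkdir -p pics; python3 - <<'E'
from rig import readout,capture,get_calibration
import cv2
print(readout.state())
for n in("scene","top"):
    cv2.imwrite(f"pics/{n}0.png",cv2.resize(capture(n),(800,600),interpolation=cv2.INTER_CUBIC)); print(n,get_calibration(n))
print(get_calibration("wrist"))
E
```

```text
pics
{'time_s': 0.0, 'qpos': array([-7.76719720e+01,  2.81637692e+01,  8.93497092e+01,  1.16995560e-03,
        6.25504549e+01, -6.05168296e+00]), 'dq': array([-0.06125988, -0.01204304, -0.08892287, -0.00850078,  0.06508668,
        0.06141585]), 'joint_efforts': array([ 2.43028808e-03, -6.12638426e+01, -2.58182716e+01,  6.93232007e-02,
        4.82455327e-02, -8.25799111e-05]), 'ee_pos': array([ 0.19703614, -0.59289593,  0.23606834]), 'tool_rot': array([-1.79936532e+02, -7.77204919e-03,  1.83791667e+01]), 'contact_force': array([ 0.3937073 , -0.12162468,  0.06569827]), 'ft_torque': array([0.03164807, 0.03887324, 0.05909618]), 'grip_force': 0.0, 'width': 1.0021157298183858}
scene {'mtx': array([[413.65190841,   0.        , 280.964038  ],
       [  0.        , 413.65190841, 208.7638084 ],
       [  0.        ,   0.        ,   1.        ]]), 'R': array([[-0.72110028, -0.69275618, -0.01016213],
       [-0.39187147,  0.41991307, -0.81860232],
       [ 0.57135903, -0.58631212, -0.57427081]]), 't': array([0.41977441, 0.23141368, 0.71314684])}
top {'mtx': array([[421.55234951,   0.        ,
[... 173 characters left out ...]
07143e-04],
       [-9.87996576e-01, -2.17070878e-03, -1.54460523e-01],
       [ 1.54460942e-01, -2.60298669e-05, -9.87998895e-01]]), 't': array([0.02725084, 0.55754933, 0.97571417])}
{'mtx': array([[315.02014961,   0.        , 277.48226458],
       [  0.        , 315.02014961, 213.77968342],
       [  0.        ,   0.        ,   1.        ]]), 'hand_eye': array([[ 9.54387853e-05, -9.70959312e-01, -2.39244654e-01,
         6.76612750e-02],
       [ 9.99999990e-01,  1.17129550e-04, -7.64457744e-05,
        -1.21806662e-05],
       [ 1.02248355e-04, -2.39244645e-01,  9.70959314e-01,
        -1.48339896e-01],
       [ 0.00000000e+00,  0.00000000e+00,  0.00000000e+00,
         1.00000000e+00]])}
```

View pics/top0.png

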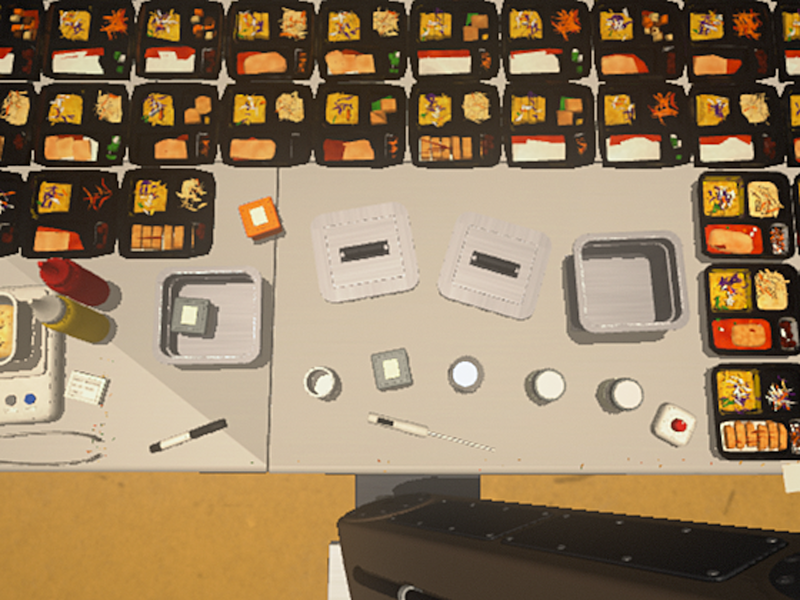

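View pics/scene0.png

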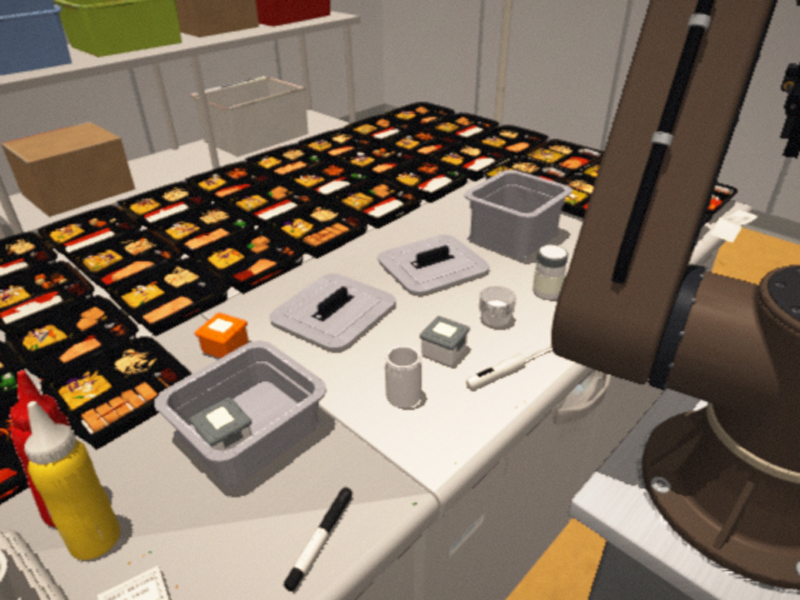

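The top view shows (in 800x600 pixels) jars at (547,385) and (627,393), box (391,369), foil cups (466,374) and the empty jar (321,383). The lids are at (365,250) and (495,265), the deep pan at (627,282) and the low pan at (211,315). The scene view confirms these. Next I'll enlarge crops to read edges.

```bash
python3 - <<'E'
import cv2
from rig import capture
im=capture("top"); cv2.imwrite("pics/top_raw.png",im)
for n,(x0,y0,w,h) in dict(L=(100,130,200,150),R=(300,140,200,150)).items():
    c=cv2.resize(im[y0:y0+h,x0:x0+w],None,fx=4,fy=4,interpolation=cv2.INTER_CUBIC)
    cv2.imwrite(f"pics/top{n}.png",c)
im=capture("scene")[110:290,110:410]; cv2.imwrite("pics/sceneC.png",cv2.resize(im,None,fx=2.6666,fy=2.6666,interpolation=cv2.INTER_CUBIC))
E
```

```text
(no output)
```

View pics/topL.png

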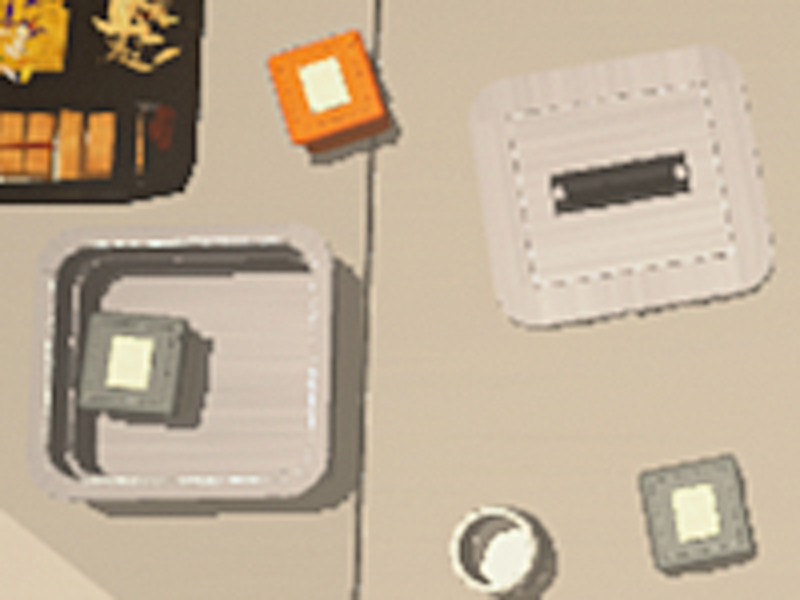

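View pics/topR.png

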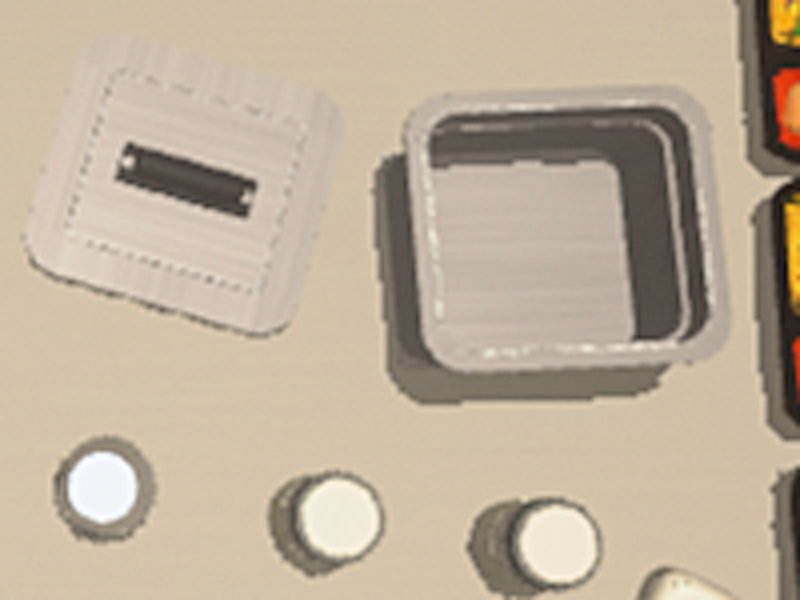

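View pics/sceneC.png

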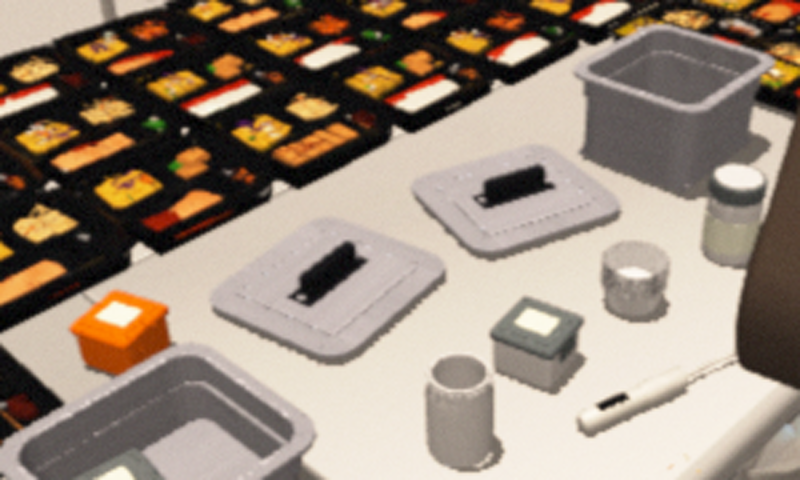

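The top crops show lid A's handle centred at (621,184) and the box label at (697,512) in L. In R, lid B's handle is at (186,180), and the jar caps at (340,517) and (556,542). The rims are clear in both views, so I'll fit poses jointly, including height.

```bash
cat > fit.py <<'E'
import numpy as np, cv2
from scipy.optimize import least_squares
from rig import get_calibration
C={n:get_calibration(n) for n in("top","scene")}
def proj(n,X):
    c=C[n]; p=(np.atleast_2d(X)@c["R"].T+c["t"])@c["mtx"].T; return p[:,:2]/p[:,2:]
L=lambda *p:("top",np.array([[100+(u+.5)/4-.5,130+(v+.5)/4-.5] for u,v in p]))
R=lambda *p:("top",np.array([[300+(u+.5)/4-.5,140+(v+.5)/4-.5] for u,v in p]))
S=lambda *p:("scene",np.array([[110+(u+.5)/2.6667-.5,110+(v+.5)/2.6667-.5] for u,v in p]))
def rect(obs,hx,hy,g):
    "obs: side -> list of (cam,pts); side in +x,-x,+y,-y; solves x,y,z,yaw"
    def res(p):
        x,y,z,a=p; r=[]; c,s=np.cos(a),np.sin(a)
        for side,lst in obs.items():
            e={'+x':[(hx,-hy),(hx,hy)],'-x':[(-hx,-hy),(-hx,hy)],'+y':[(-hx,hy),(hx,hy)],'-y':[(-hx,-hy),(hx,-hy)]}[side]
            W=[(x+c*u-s*v,y+s*u+c*v,z) for u,v in e]
            for n,q in lst:
                a0,b0=proj(n,W); d=(b0-a0)/np.linalg.norm(b0-a0); r+=list((q-a0)@np.array([-d[1],d[0]]))
        return np.array(r)
    o=least_squares(res,g); print(np.round(o.x[:3],4),"yaw",round(np.degrees(o.x[3]),2),"rms px",round(np.sqrt(np.mean(o.fun**2)),2)); return o.x
def tri(obs):
    def res(p): return np.concatenate([proj(n,p)[0]-q[0] for n,q in obs])
    o=least_squares(res,[.6,0,.05]); print(np.round(o.x,4),"rms",round(np.sqrt(np.mean(o.fun**2)),2)); return o.x
def atz(n,q,z):
    o=least_squares(lambda p:proj(n,[p[0],p[1],z])[0]-q[0],[.6,0]); print(np.round(o.x,4)); return o.x
E
python3 - <<'E'
from fit import *
print("low");rect({'+x':[L((90,229),(300,227)),S((160,355),(30,438))],'-x':[L((80,499),(290,497))],'+y':[L((48,270),(31,440))],'-y':[L((336,270),(328,450)),S((215,353),(290,402))]},.081,.088,[.7,.3,.06,0])
print("deep");rect({'+x':[R((430,94),(680,86)),S((585,62),(650,31))],'-x':[R((460,371),(690,361)),S((700,106),(762,75))],'+y':[R((404,140),(423,340)),S((582,77),(665,105))],'-y':[R((710,120),(731,330)),S((690,30),(765,55))]},.081,.088,[.7,-.3,.1,0])
print("lidA");rect({'+x':[L((500,82),(715,45)),S((218,288),(305,223))],'-x':[L((525,327),(750,290)),S((355,357),(440,285))],'+y':[L((472,120),(503,300)),S((225,314),(320,355))],'-y':[L((748,75),(775,260)),S((345,222),(435,262))]},.081,.088,[.7,.1,.01,0])
print("lidB");rect({'+x':[R((110,35),(325,95)),S((420,180),(520,147))],'-x':[R((40,268),(260,335)),S((500,253),(610,217))],'+y':[R((85,60),(28,230)),S((415,202),(475,248))],'-y':[R((343,130),(292,305)),S((560,150),(615,190))]},.081,.088,[.7,-.1,.01,0])
print("handles A,B");tri([L((621,184)),S((327,270))]);tri([R((186,180)),S((513,183))])
print("box");rect({'+x':[L((645,468),(735,455)),S((495,325),(520,300))],'-x':[L((665,576),(752,558)),S((557,352),(582,321))],'+y':[L((641,475),(658,570)),S((494,333),(550,352))],'-y':[L((739,460),(756,550)),S((526,299),(580,317))]},.03,.03,[.55,.1,.045,0])
print("packed");rect({'+x':[L((93,312),(183,318))],'-x':[L((80,407),(175,416))],'+y':[L((92,318),(81,400))],'-y':[L((186,325),(178,410))]},.03,.03,[.66,.3,.048,0])
print("jarA,B");tri([R((340,517)),S((737,178))]);atz(*R((340,517)),.084);atz(*R((556,542)),.084)
print("cups,empty");atz(*R((104,488)),.049);atz(*L((497,550)),.076); print("orange"); atz(*L((325,85)),.045)
E
```

```text
low
[0.5229 0.3568 0.06  ] yaw 0.9 rms px 0.91
deep
[ 0.5749 -0.3305  0.0978] yaw 1.62 rms px 0.92
lidA
[0.6434 0.103  0.0054] yaw 9.8 rms px 0.87
lidB
[ 0.6184 -0.126   0.0086] yaw -16.49 rms px 1.1
handles A,B
[0.6415 0.1054 0.0227] rms 0.66
[ 0.6178 -0.1224  0.025 ] rms 0.38
box
[0.4354 0.0542 0.0415] yaw 11.31 rms px 0.77
packed
[0.5277 0.4046 0.0124] yaw -3.93 rms px 0.22
jarA,B
[ 0.4106 -0.1977  0.0817] rms 0.42
[ 0.4095 -0.1978]
[ 0.3958 -0.3195]
cups,empty
[ 0.4264 -0.0676]
[0.4127 0.1679]
orange
[0.6965 0.2853]
```

The fitted heights agree with the text to within a few mm. I'll turn the tool to yaw 90°, so tool x is world y, tool y is world x and tool z is down. Then I'll go to jar B.

The manual's scale: shifts go in shares of 62.5 mm and turns go in shares of pi rad. Converting my numbers, -10.2 degrees / 180 = -0.0567.

Request:
drive_effector(increments={"offsets": [[0,0,0,0,0,-0.0567],[0,0,0,0,0,-0.0567],[0,0,0,0,0,-0.0567],[0,0,0,0,0,-0.0567],[0,0,0,0,0,-0.0567],[0,0,0,0,0,-0.0567],[0,0,0,0,0,-0.0567],[0,0,0,0,0,0]]}, jaw=1.0)

```text
time_s: 1.2
ee_pos: [0.1971, -0.5931, 0.2365]
tool_rot: [-180.0, -0.0, 89.7]
contact_force: [-0.2, -0.3, -0.4]
width: 0.999
grip_force: 0.0
```

Request:
drive_effector(increments={"offsets": [[0.8,0.56,0,0,0,0],[0.8,0.56,0,0,0,0],[0.8,0.56,0,0,0,0],[0.8,0.56,0,0,0,0],[0.8,0.56,0,0,0,0],[0,0.32,0,0,0,0],[0,0,0,0,0,0],[0,0,0,0,0,0]]})

```text
time_s: 2.2
ee_pos: [0.3924, -0.3446, 0.2364]
tool_rot: [-180.0, -0.0, 89.7]
contact_force: [0.0, 1.3, 0.0]
width: 0.999
grip_force: 0.0
```

```bash
python3 - <<'E'
from fit import *
print("packed centre z48");atz(*L((132,362)),.048)
from rig import readout,capture
s=readout.state();print(s["time_s"],s["ee_pos"],s["tool_rot"]);cv2.imwrite("pics/w1.png",capture("wrist"))
E
```

```text
packed centre z48
[0.524  0.3931]
2.2 [ 0.39244556 -0.34463865  0.23638837] [-1.79976540e+02 -7.49490514e-03  8.96501624e+01]
```

View pics/w1.png

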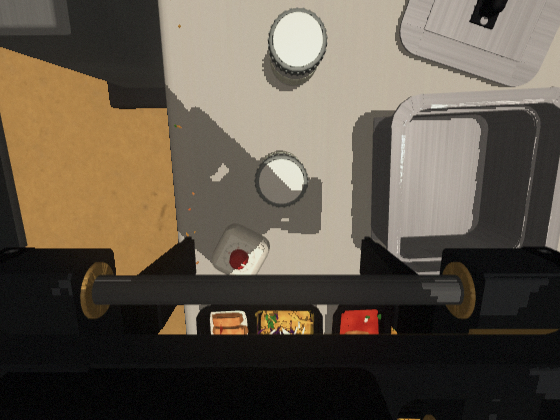

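The wrist view shows jar B's cap at (281,180), jar A's at (297,40), and the deep pan rim from the left edge at about (395,180). I'll triangulate the caps against the top view.

```bash
cat >> fit.py <<'E'
from scipy.spatial.transform import Rotation as Ro
def wcam(name,pos,rpy):
    w=get_calibration("wrist"); T=np.eye(4);T[:3,:3]=Ro.from_euler("xyz",rpy,degrees=True).as_matrix();T[:3,3]=pos
    M=np.linalg.inv(T@w["hand_eye"]); C[name]=dict(mtx=w["mtx"],R=M[:3,:3],t=M[:3,3])
E
python3 - <<'E'
from fit import *
wcam("w1",[ .39245,-.34464,.23639],[-179.9765,-.0075,89.650])
W=lambda *p:("w1",np.array(p,float))
print("B");tri([R((556,542)),W((281,180))]);atz(*W((281,180)),.084)
print("A");tri([R((340,517)),W((297,40))]);atz(*W((297,40)),.084)
print("deep");rect({'+x':[R((430,94),(680,86)),S((585,62),(650,31))],'-x':[R((460,371),(690,361)),S((700,106),(762,75)),W((399,110),(386,235))],'+y':[R((404,140),(423,340)),S((582,77),(665,105)),W((420,94),(540,87))],'-y':[R((710,120),(731,330)),S((690,30),(765,55))]},.081,.088,[.7,-.3,.1,0])
E
```

```text
B
[ 0.3965 -0.3174  0.09  ] rms 0.17
[ 0.3967 -0.3183]
A
[ 0.4106 -0.1974  0.0864] rms 0.28
[ 0.4109 -0.1968]
deep
[ 0.5776 -0.3289  0.099 ] yaw 0.89 rms px 1.59
```

In the tool's units: 0.05 m is 0.8, 0.0265 m is 0.424, -1.2 degrees / 180 = -0.0067.

Request:
drive_effector(increments={"offsets": [[0.424,0.064,0,0,0,-0.0067],[0,0,0.8,0,0,0],[0,0,0.8,0,0,0],[0,0,0.64,0,0,0],[0,0,0.528,0,0,0],[0,0,0,0,0,0],[0,0,0,0,0,0]]})

```text
time_s: 3.12
ee_pos: [0.3971, -0.3182, 0.0646]
tool_rot: [180.0, 0.0, 90.9]
contact_force: [-0.9, -0.6, 0.2]
width: 0.996
grip_force: 0.0
```

Request:
drive_effector(increments={"offsets": [[0,0,0,0,0,0],[0,0,0,0,0,0],[0,0,0,0,0,0],[0,0,0,0,0,0],[0,0,0,0,0,0],[0,0,0,0,0,0]]}, jaw=0.3)

```text
time_s: 3.88
ee_pos: [0.3971, -0.3174, 0.0637]
tool_rot: [-180.0, 0.0, 91.0]
contact_force: [-0.6, 0.0, 2.3]
width: 0.542
grip_force: 30.0
```

In the tool's units: -0.045 m is -0.72, -0.012 m is -0.192.

Request:
drive_effector(increments={"offsets": [[0,0,-0.72,0,0,0],[0,0,-0.72,0,0,0],[0,0,-0.72,0,0,0],[-0.192,0.72,0,0,0,0],[-0.192,0.72,0,0,0,0],[-0.192,0.72,0,0,0,0],[-0.192,0.72,0,0,0,0],[0,0,0,0,0,0],[0,0,0,0,0,0]]})

```text
time_s: 5.0
ee_pos: [0.5774, -0.3619, 0.1979]
tool_rot: [-179.9, -0.1, 91.0]
contact_force: [-0.5, -0.3, -2.0]
width: 0.539
grip_force: 30.0
```

```bash
python3 - <<'E'
from rig import readout,capture
import cv2
s=readout.state();print(s["time_s"],s["ee_pos"],s["tool_rot"]);cv2.imwrite("pics/w2.png",capture("wrist"))
E
```

```text
5.0 [ 0.57739713 -0.36192755  0.1978699 ] [-1.79922161e+02 -5.30899837e-02  9.09916851e+01]
```

View pics/w2.png

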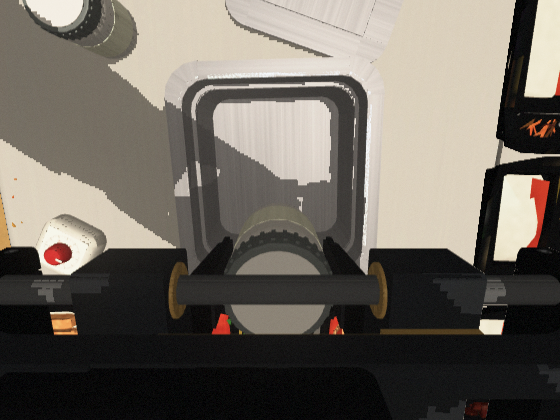

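Jar B is held upright at column 278. The pan rim spans columns 165–382 and its +y edge is near row 61. I'll check the pan position from this view.

```bash
python3 - <<'E'
from fit import *
wcam("w2",[.5774,-.3619,.1979],[-179.922,-.053,90.99])
W=lambda *p:("w2",np.array(p,float))
atz(*W((280,61)),.1);atz(*W((168,150)),.1);atz(*W((382,150)),.1)
rect({'+x':[R((430,94),(680,86)),W((380,90),(382,200))],'-x':[R((460,371),(690,361)),W((166,110),(168,200))],'+y':[R((404,140),(423,340)),W((200,62),(350,60))],'-y':[R((710,120),(731,330))]},.081,.088,[.7,-.3,.1,0])
E
```

```text
[ 0.5778 -0.2422]
[ 0.4931 -0.3065]
[ 0.6572 -0.3036]
[ 0.5749 -0.3304  0.1019] yaw 2.16 rms px 2.16
```

Request:
drive_effector(increments={"offsets": [[-0.072,-0.024,0.48,0,0,0],[0,0,0.64,0,0,0],[0,0,0.56,0,0,0],[0,0,0.24,0,0,0],[0,0,0.128,0,0,0],[0,0,0.032,0,0,0],[0,0,0,0,0,0],[0,0,0,0,0,0]]})

```text
time_s: 6.05
ee_pos: [0.5768, -0.367, 0.0695]
tool_rot: [179.9, 0.1, 91.0]
contact_force: [0.6, 0.3, -2.5]
width: 0.544
grip_force: 30.0
```

In the tool's units: 0.002 m is 0.032.

Request:
drive_effector(increments={"offsets": [[0,0,0.032,0,0,0],[0,0,0,0,0,0],[0,0,0,0,0,0]]})

```text
time_s: 6.42
ee_pos: [0.5766, -0.3669, 0.0668]
tool_rot: [180.0, 0.0, 91.0]
contact_force: [-0.1, 0.6, -0.1]
width: 0.539
grip_force: 30.0
```

Request:
drive_effector(increments={"offsets": [[0,0,0,0,0,0],[0,0,0,0,0,0],[0,0,0,0,0,0]]}, jaw=0.72)

```text
time_s: 6.8
ee_pos: [0.5765, -0.3669, 0.0667]
tool_rot: [180.0, 0.0, 91.0]
contact_force: [0.2, 0.1, -0.7]
width: 0.715
grip_force: 0.0
```

Request:
drive_effector(increments={"offsets": [[0,0,-0.48,0,0,0],[0,0,-0.64,0,0,0],[0,0,-0.8,0,0,0],[0.64,-0.64,0,0,0,0],[0.72,-0.64,0,0,0,0],[0.72,-0.64,0,0,0,0],[0.632,-0.7488,0,0,0,0],[0,0,0,0,0,0],[0,0,0,0,0,0]]}, jaw=1.0)

```text
time_s: 7.92
ee_pos: [0.4076, -0.2008, 0.1872]
tool_rot: [179.9, 0.1, 91.0]
contact_force: [0.4, 0.2, 0.6]
width: 1.001
grip_force: 0.0
```

In the tool's units: 0.04 m is 0.64, 0.03 m is 0.48.

Request:
drive_effector(increments={"offsets": [[0.0528,0.04,0.48,0,0,0],[0,0,0.64,0,0,0],[0,0,0.64,0,0,0],[0,0,0.216,0,0,0],[0,0,0,0,0,0],[0,0,0,0,0,0]]})

```text
time_s: 8.68
ee_pos: [0.41, -0.1973, 0.0641]
tool_rot: [179.9, 0.1, 91.0]
contact_force: [0.6, 0.2, 0.1]
width: 1.001
grip_force: 0.0
```

Request:
drive_effector(increments={"offsets": [[0,0,0,0,0,0],[0,0,0,0,0,0],[0,0,0,0,0,0],[0,0,0,0,0,0],[0,0,0,0,0,0],[0,0,0,0,0,0]]}, jaw=0.3)

```text
time_s: 9.43
ee_pos: [0.4094, -0.197, 0.0632]
tool_rot: [180.0, 0.0, 91.0]
contact_force: [1.2, 0.0, 0.8]
width: 0.54
grip_force: 30.0
```

Request:
drive_effector(increments={"offsets": [[0,0,-0.72,0,0,0],[0,0,-0.72,0,0,0],[0,0,-0.72,0,0,0],[-0.384,0.656,0,0,0,0],[-0.384,0.656,0,0,0,0],[-0.384,0.656,0,0,0,0],[-0.384,0.656,0,0,0,0],[0,0,0,0,0,0],[0,0,0,0,0,0]]})

```text
time_s: 10.55
ee_pos: [0.5742, -0.2896, 0.1973]
tool_rot: [-179.9, -0.1, 91.0]
contact_force: [-0.0, -0.5, -2.2]
width: 0.539
grip_force: 30.0
```

In the tool's units: 0.04 m is 0.64, -0.0044 m is -0.0704.

Request:
drive_effector(increments={"offsets": [[-0.0704,0.008,0.48,0,0,0],[0,0,0.64,0,0,0],[0,0,0.56,0,0,0],[0,0,0.24,0,0,0],[0,0,0.128,0,0,0],[0,0,0.04,0,0,0],[0,0,0,0,0,0],[0,0,0,0,0,0],[0,0,0,0,0,0]]})

```text
time_s: 11.68
ee_pos: [0.5756, -0.2945, 0.0681]
tool_rot: [180.0, 0.0, 91.0]
contact_force: [0.2, 0.3, -1.9]
width: 0.538
grip_force: 30.0
```

In the tool's units: 0.0017 m is 0.0272.

Request:
drive_effector(increments={"offsets": [[0,0,0.0272,0,0,0],[0,0,0,0,0,0],[0,0,0,0,0,0]]})

```text
time_s: 12.05
ee_pos: [0.5756, -0.2945, 0.0662]
tool_rot: [180.0, 0.0, 91.0]
contact_force: [-0.3, 0.2, 3.2]
width: 0.54
grip_force: 30.0
```

Request:
drive_effector(increments={"offsets": [[0,0,0,0,0,0],[0,0,0,0,0,0],[0,0,0,0,0,0]]}, jaw=0.72)

```text
time_s: 12.42
ee_pos: [0.5754, -0.2944, 0.0658]
tool_rot: [-180.0, -0.0, 91.0]
contact_force: [-0.6, 0.2, 0.7]
width: 0.715
grip_force: 0.0
```

Request:
drive_effector(increments={"offsets": [[0,0,-0.48,0,0,0],[0,0,-0.8,0,0,0],[0,0,-0.8,0,0,0],[0.896,-0.4,0,0,0,0],[0.896,-0.4,0,0,0,0],[0.896,-0.4,0,0,0,0],[0.896,-0.4,0,0,0,0],[0.896,-0.4,0,0,0,0],[0,0,0,0,0,0],[0,0,0,0,0,0]]}, jaw=1.0)

```text
time_s: 13.68
ee_pos: [0.4463, -0.0168, 0.1962]
tool_rot: [179.9, 0.0, 91.0]
contact_force: [-0.9, -1.1, -0.2]
width: 1.001
grip_force: 0.0
```

```bash
python3 - <<'E'
from rig import readout,capture
import cv2,numpy as np
s=readout.state();print(s["time_s"],s["ee_pos"],s["tool_rot"]);w=capture("wrist")
t=capture("top")[150:250,390:500]; t=cv2.resize(t,None,fx=3.5,fy=3.5); h=np.zeros((800-0,0,3),np.uint8)
c=np.zeros((420,560+0,3),np.uint8);c=w.copy()
o=np.zeros((420,800,3),np.uint8);o[:,:500]=w[:,:500]; t=cv2.resize(t,(300,273));o[:273,500:]=t
cv2.imwrite("pics/w3.png",o)
E
```

```text
13.675 [ 0.44629283 -0.01680066  0.19619775] [1.79939001e+02 2.56841235e-02 9.10227627e+01]
```

View pics/w3.png

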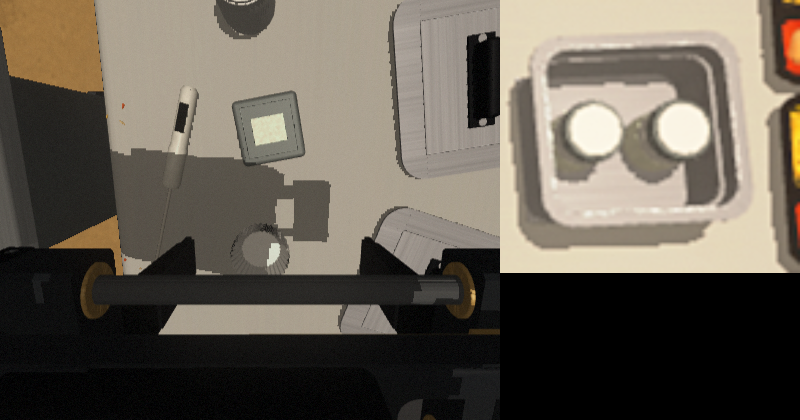

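Both jars stand in the deep pan. The box's grey lid has corners (232,102), (297,91), (304,155) and (243,165) in the wrist view.

```bash
python3 - <<'E'
from fit import *
wcam("w3",[.44629,-.0168,.1962],[179.939,.0257,91.02])
W=lambda *p:("w3",np.array(p,float))
rect({'+x':[L((645,468),(735,455)),W((298,98),(303,148))],'-x':[L((665,576),(752,558)),W((234,108),(242,158))],'+y':[L((641,475),(658,570)),W((238,100),(290,92))],'-y':[L((739,460),(756,550)),W((250,164),(298,156))]},.03,.03,[.45,.05,.045,0])
tri([L((697,512)),W((269,128))]);atz(*W((269,128)),.045)
E
```

```text
[0.4376 0.0566 0.0322] yaw 9.29 rms px 1.04
[0.437  0.058  0.0011] rms 0.53
[0.4381 0.0574]
```

In the tool's units: 0.05 m is 0.8, 0.04 m is 0.64, -9 degrees / 180 = -0.05.

Request:
drive_effector(increments={"offsets": [[0.592,-0.0704,0,0,0,0],[0.592,-0.0704,0,0,0,0],[0,0,0,0,0,-0.05],[0,0,0.8,0,0,0],[0,0,0.8,0,0,0],[0,0,0.64,0,0,0],[0,0,0.24,0,0,0],[0,0,0,0,0,0],[0,0,0,0,0,0]]})

```text
time_s: 14.9
ee_pos: [0.4362, 0.0567, 0.0413]
tool_rot: [180.0, 0.0, 99.9]
contact_force: [-0.1, 0.2, -0.6]
width: 1.001
grip_force: 0.0
```

Request:
drive_effector(increments={"offsets": [[0,0,0,0,0,0],[0,0,0,0,0,0],[0,0,0,0,0,0],[0,0,0,0,0,0],[0,0,0,0,0,0],[0,0,0,0,0,0]]}, jaw=0.4)

```text
time_s: 15.65
ee_pos: [0.4358, 0.0572, 0.0411]
tool_rot: [180.0, 0.0, 100.0]
contact_force: [-0.1, 0.6, 5.2]
width: 0.633
grip_force: 29.9
```

Request:
drive_effector(increments={"offsets": [[0,0,-0.8,0,0,0],[0,0,-0.8,0,0,0],[0,0,-0.8,0,0,0],[0,0,0,0,0,0.05],[0.8,0.24,0,0,0,0],[0.8,0.24,0,0,0,0],[0.8,0.24,0,0,0,0],[0.8,0.24,0,0,0,0],[0,0,0,0,0,0],[0,0,0,0,0,0]]})

```text
time_s: 16.9
ee_pos: [0.4916, 0.2579, 0.1903]
tool_rot: [-179.9, 0.0, 91.0]
contact_force: [-0.4, -0.5, -0.6]
width: 0.626
grip_force: 29.9
```

```bash
python3 - <<'E'
from rig import readout,capture
import cv2
s=readout.state();print(s["time_s"],s["ee_pos"],s["tool_rot"]);cv2.imwrite("pics/w4.png",capture("wrist"))
E
```

```text
16.9 [0.4916419  0.25789283 0.19031375] [-1.79919649e+02  4.66449462e-02  9.10171466e+01]
```

View pics/w4.png

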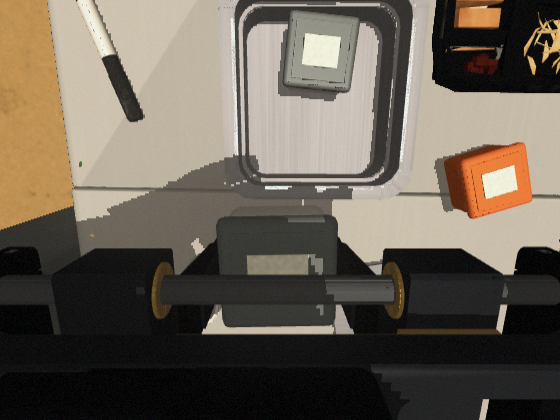

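The box is held at a width of 60 mm. In the wrist view the low pan rim runs from left (232,10)–(220,170) to right (422,20)–(412,180), with its lower edge near row 197. The packed box is at (321,50) with yaw of about −5°.

```bash
python3 - <<'E'
from fit import *
wcam("w4",[.49164,.25789,.1903],[-179.92,.0466,91.017])
W=lambda *p:("w4",np.array(p,float))
atz(*W((317,197)),.065);atz(*W((224,100)),.065);atz(*W((417,100)),.065);print("packed");atz(*W((321,52)),.048)
rect({'+x':[L((90,229),(300,227)),S((160,355),(30,438)),W((421,40),(413,170))],'-x':[L((80,499),(290,497)),W((229,40),(220,165))],'+y':[L((48,270),(31,440))],'-y':[L((336,270),(328,450)),S((215,353),(290,402)),W((250,196),(390,198))]},.081,.088,[.7,.3,.06,0])
E
```

```text
[0.5269 0.2734]
[0.4466 0.353 ]
[0.605  0.3558]
packed
[0.5265 0.3944]
[0.5267 0.3591 0.0578] yaw -0.21 rms px 2.63
```

In the tool's units: 0.04 m is 0.64, 0.032 m is 0.512.

Request:
drive_effector(increments={"offsets": [[0.512,0.272,0,0,0,0],[0.52,0.272,0,0,0,0],[0,0,0.64,0,0,0],[0,0,0.64,0,0,0],[0,0,0.56,0,0,0],[0,0,0.32,0,0,0],[0,0,0.144,0,0,0],[0,0,0,0,0,0],[0,0,0,0,0,0],[0,0,0,0,0,0]]})

```text
time_s: 18.2
ee_pos: [0.5254, 0.3234, 0.0478]
tool_rot: [179.9, -0.0, 91.0]
contact_force: [0.2, -1.0, -1.3]
width: 0.629
grip_force: 29.9
```

In the tool's units: 0.0035 m is 0.056.

Request:
drive_effector(increments={"offsets": [[0,0,0.056,0,0,0],[0,0,0,0,0,0],[0,0,0,0,0,0]]})

```text
time_s: 18.58
ee_pos: [0.5255, 0.3234, 0.0439]
tool_rot: [179.9, -0.0, 91.0]
contact_force: [-0.4, -1.1, 5.0]
width: 0.626
grip_force: 29.9
```

Request:
drive_effector(increments={"offsets": [[0,0,0,0,0,0],[0,0,0,0,0,0],[0,0,0,0,0,0]]}, jaw=0.8)

```text
time_s: 18.95
ee_pos: [0.525, 0.3232, 0.0432]
tool_rot: [-180.0, 0.0, 91.0]
contact_force: [0.0, 0.2, -0.6]
width: 0.794
grip_force: 0.0
```

Request:
drive_effector(increments={"offsets": [[0,0,-0.48,0,0,0],[0,0,-0.8,0,0,0],[0,0,-0.8,0,0,0],[-0.88,0.464,0,0,0,0],[-0.88,0.464,0,0,0,0],[-0.88,0.464,0,0,0,0],[-0.872,0.48,0,0,0,0],[0,0,0,0,0,-0.0489],[0,0,0,0,0,0],[0,0,0,0,0,0]]}, jaw=0.8)

```text
time_s: 20.2
ee_pos: [0.6456, 0.1064, 0.1734]
tool_rot: [-180.0, 0.0, 99.6]
contact_force: [-0.5, -0.1, 0.7]
width: 0.801
grip_force: 0.0
```

```bash
python3 - <<'E'
from rig import readout,capture
import cv2,numpy as np
s=readout.state();print(s["time_s"],s["ee_pos"],s["tool_rot"]);t=capture("top");w=capture("wrist")
o=np.zeros((600,800,3),np.uint8);c=cv2.resize(t[170:270,95:195],(400,400),interpolation=cv2.INTER_CUBIC);o[:400,:400]=c
o[:300,400:]=cv2.resize(w,(400,300));o[300:,400:]=cv2.resize(t[130:280,280:480],(400,300))
cv2.imwrite("pics/w5.png",o)
E
```

```text
20.2 [0.64555212 0.10644443 0.17338645] [-1.79989049e+02  1.28609325e-03  9.96477769e+01]
```

View pics/w5.png

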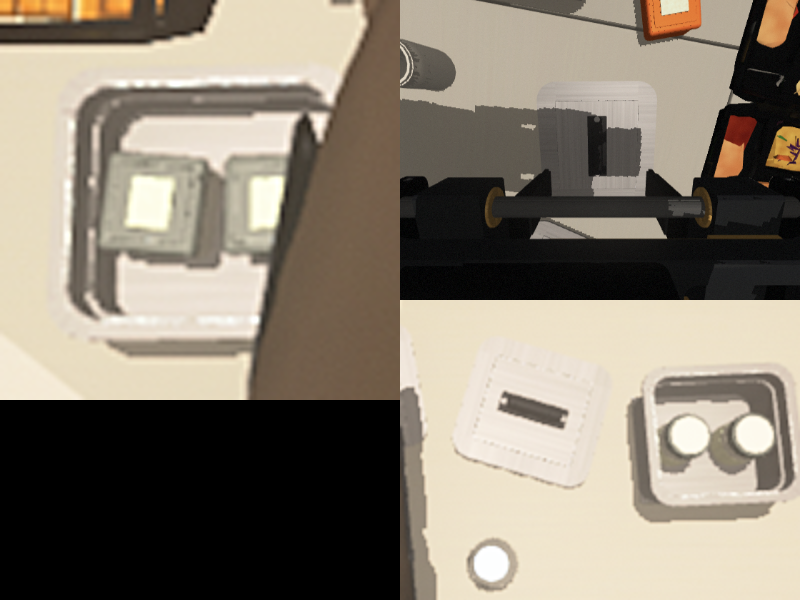

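Both boxes lie in the low pan and both jars in the deep one. Lid A's handle is centred at wrist column 276, with its +y end near row 161 and the lid's edge near row 115. A quick check of the y centre follows, then I descend.

In the tool's units: 0.05 m is 0.8, 0.03 m is 0.48.

```bash
python3 - <<'E'
from fit import *
wcam("w5",[.64555,.10644,.17339],[-179.989,.0013,99.648])
a=np.radians(9.7);d=np.array([-np.sin(a),np.cos(a)])
for v,z,l in((115,.011,.088),(161,.035,.035)): print(atz("w5",np.array([[276.,v]]),z)-l*d)
E
```

```text
[0.6305 0.1915]
[0.64527735 0.10475239]
[0.6374 0.151 ]
[0.64331215 0.11649442]
```

Request:
drive_effector(increments={"offsets": [[0,-0.032,0.8,0,0,0],[0,0,0.8,0,0,0],[0,0,0.48,0,0,0],[0,0,0,0,0,0],[0,0,0,0,0,0]]})

```text
time_s: 20.92
ee_pos: [0.6445, 0.1059, 0.0448]
tool_rot: [179.9, 0.0, 99.8]
contact_force: [-0.2, 0.9, 0.0]
width: 0.8
grip_force: 0.0
```

In the tool's units: 0.008 m is 0.128.

Request:
drive_effector(increments={"offsets": [[0,0,0.128,0,0,0],[0,0,0,0,0,0],[0,0,0,0,0,0]]})

```text
time_s: 21.3
ee_pos: [0.6441, 0.1055, 0.0358]
tool_rot: [180.0, 0.0, 99.8]
contact_force: [0.2, 0.7, 0.6]
width: 0.801
grip_force: 0.0
```

Request:
drive_effector(increments={"offsets": [[0,0,0,0,0,0],[0,0,0,0,0,0],[0,0,0,0,0,0],[0,0,0,0,0,0],[0,0,0,0,0,0],[0,0,0,0,0,0],[0,0,0,0,0,0],[0,0,0,0,0,0]]}, jaw=0.0)

```text
time_s: 22.3
ee_pos: [0.6439, 0.1055, 0.0354]
tool_rot: [-180.0, 0.0, 99.8]
contact_force: [-0.3, 0.9, -0.5]
width: 0.143
grip_force: 30.0
```

Request:
drive_effector(increments={"offsets": [[0,0,-0.16,0,0,0],[0,0,-0.64,0,0,0],[0,0,-0.8,0,0,0],[0,0,-0.48,0,0,0],[0,0,0,0,0,0.0511],[0,0,0,0,0,0],[0,0,0,0,0,0]]})

```text
time_s: 23.18
ee_pos: [0.6436, 0.1054, 0.1651]
tool_rot: [-180.0, 0.0, 90.8]
contact_force: [0.2, -0.1, -2.1]
width: 0.143
grip_force: 30.0
```

In the tool's units: 0.0508 m is 0.8128, -0.0229 m is -0.3664.

Request:
drive_effector(increments={"offsets": [[0.8128,-0.3664,0,0,0,0],[0.8128,-0.3664,0,0,0,0],[0.8128,-0.3664,0,0,0,0],[0.8128,-0.3664,0,0,0,0],[0.8128,-0.3664,0,0,0,0],[0,0,0.64,0,0,0],[0,0,0,0,0,0],[0,0,0,0,0,0]]})

```text
time_s: 24.18
ee_pos: [0.5275, 0.358, 0.1261]
tool_rot: [180.0, 0.0, 90.6]
contact_force: [0.7, -0.5, -2.3]
width: 0.148
grip_force: 30.0
```

```bash
python3 - <<'E'
from rig import readout,capture
import cv2,numpy as np
s=readout.state();print(s["time_s"],s["ee_pos"],s["tool_rot"]);w=capture("wrist");t=capture("scene")
o=np.zeros((420,800,3),np.uint8);o[:,:420]=w[:,70:490];o[:380,420:]=cv2.resize(t[220:400,90:270],(380,380),interpolation=cv2.INTER_CUBIC)
cv2.imwrite("pics/w6.png",o)
E
```

```text
24.175 [0.52746899 0.35797209 0.12609883] [1.79985591e+02 4.22487610e-04 9.05935911e+01]
```

View pics/w6.png

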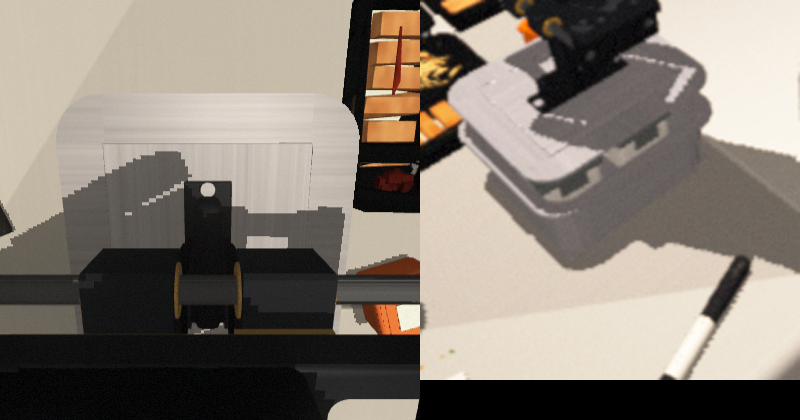

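Lid A hangs level over the low pan, centred at column 277 in the wrist view, and the scene view shows it square above the rim. Lower it.

In the tool's units: 0.012 m is 0.192, -0.002 m is -0.032.

Request:
drive_effector(increments={"offsets": [[0.024,-0.032,0.192,0,0,0],[0,0,0.128,0,0,0],[0,0,0.096,0,0,0],[0,0,0.064,0,0,0],[0,0,0,0,0,0],[0,0,0,0,0,0]]})

```text
time_s: 25.02
ee_pos: [0.5249, 0.3599, 0.0956]
tool_rot: [180.0, -0.0, 90.6]
contact_force: [0.5, 0.4, -2.5]
width: 0.146
grip_force: 30.0
```

Request:
drive_effector(increments={"offsets": [[0,0,0.024,0,0,0],[0,0,0.024,0,0,0],[0,0,0,0,0,0],[0,0,0,0,0,0]]})

```text
time_s: 25.52
ee_pos: [0.5248, 0.3598, 0.0924]
tool_rot: [180.0, 0.0, 90.6]
contact_force: [-0.3, 0.4, -2.2]
width: 0.146
grip_force: 30.0
```

The manual's scale: shifts go in shares of 62.5 mm and turns go in shares of pi rad. Converting my numbers, 0.001 m is 0.016.

Request:
drive_effector(increments={"offsets": [[0,0,0.016,0,0,0],[0,0,0,0,0,0],[0,0,0,0,0,0]]})

```text
time_s: 25.9
ee_pos: [0.5249, 0.3598, 0.0921]
tool_rot: [180.0, -0.0, 90.6]
contact_force: [-1.5, -1.7, 6.4]
width: 0.15
grip_force: 30.0
```

Request:
drive_effector(increments={"offsets": [[0,0,0,0,0,0],[0,0,0,0,0,0],[0,0,0,0,0,0]]}, jaw=0.5)

```text
time_s: 26.28
ee_pos: [0.5248, 0.3598, 0.0913]
tool_rot: [180.0, 0.0, 90.6]
contact_force: [0.4, 0.8, 0.5]
width: 0.403
grip_force: 0.0
```

Request:
drive_effector(increments={"offsets": [[0,0,-0.48,0,0,0],[0,0,-0.8,0,0,0],[0,0,0,0,0,0.0472],[0,0,0,0,0,0.0478],[0,0,0,0,0,0]]})

```text
time_s: 26.9
ee_pos: [0.5248, 0.3598, 0.1714]
tool_rot: [180.0, 0.0, 73.5]
contact_force: [0.6, 1.4, 0.5]
width: 0.502
grip_force: 0.0
```

```bash
python3 - <<'E'
from rig import readout
import numpy as np
from scipy.spatial.transform import Rotation as Ro
s=readout.state();print(Ro.from_euler("xyz",s["tool_rot"],degrees=True).as_matrix().T@(np.array([.618,-.125,.17])-s["ee_pos"]))
E
```

```text
[-0.43849711  0.22676749  0.0014156 ]
```

In the tool's units: -0.0487 m is -0.7792, 0.0252 m is 0.4032.

Request:
drive_effector(increments={"offsets": [[-0.7792,0.4032,0,0,0,0],[-0.7792,0.4032,0,0,0,0],[-0.7792,0.4032,0,0,0,0],[-0.7792,0.4032,0,0,0,0],[-0.7792,0.4032,0,0,0,0],[-0.7792,0.4032,0,0,0,0],[-0.7792,0.4032,0,0,0,0],[-0.7792,0.4032,0,0,0,0],[-0.7792,0.4032,0,0,0,0],[0,0,0,0,0,0]]}, jaw=0.8)

```text
time_s: 28.15
ee_pos: [0.6179, -0.1284, 0.1709]
tool_rot: [180.0, 0.0, 73.5]
contact_force: [-0.4, 0.1, -0.5]
width: 0.796
grip_force: 0.0
```

```bash
python3 - <<'E'
from rig import readout,capture
import cv2,numpy as np
s=readout.state();print(s["time_s"],s["ee_pos"],s["tool_rot"]);w=capture("wrist");t=capture("top");c=capture("scene")
o=np.zeros((600,800,3),np.uint8);o[:300,:400]=cv2.resize(w,(400,300));o[:300,400:]=cv2.resize(t[165:285,95:255],(400,300),interpolation=cv2.INTER_CUBIC);o[300:,:400]=cv2.resize(c[220:355,90:270],(400,300),interpolation=cv2.INTER_CUBIC)
cv2.imwrite("pics/w7.png",o)
E
```

```text
28.15 [ 0.61791572 -0.12841441  0.17092816] [1.79983822e+02 2.21063137e-02 7.34663857e+01]
```

View pics/w7.png

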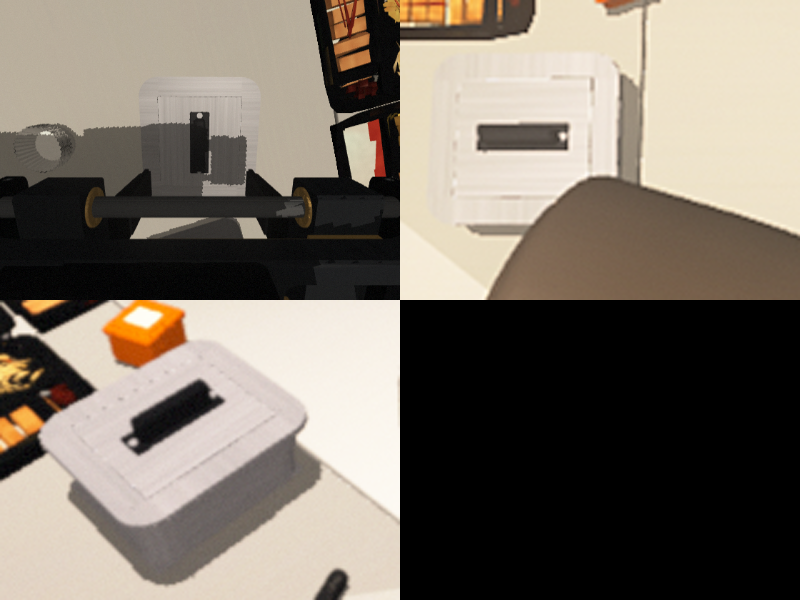

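The low pan is closed, with lid A flush and square. Lid B's handle is at wrist column 280 and its edge at row 108, so I shift about +4 mm and +2.5 mm before descending.

In the tool's units: 0.05 m is 0.8, 0.0025 m is 0.04.

Request:
drive_effector(increments={"offsets": [[0.072,0.04,0.8,0,0,0],[0,0,0.8,0,0,0],[0,0,0.448,0,0,0],[0,0,0.112,0,0,0],[0,0,0,0,0,0],[0,0,0,0,0,0]]})

```text
time_s: 29.05
ee_pos: [0.6219, -0.1212, 0.0379]
tool_rot: [179.9, 0.0, 73.5]
contact_force: [-0.5, -1.0, 0.7]
width: 0.801
grip_force: 0.0
```

Request:
drive_effector(increments={"offsets": [[0,0,0,0,0,0],[0,0,0,0,0,0],[0,0,0,0,0,0],[0,0,0,0,0,0],[0,0,0,0,0,0],[0,0,0,0,0,0],[0,0,0,0,0,0],[0,0,0,0,0,0]]}, jaw=0.0)

```text
time_s: 30.05
ee_pos: [0.6213, -0.1213, 0.0364]
tool_rot: [180.0, 0.0, 73.5]
contact_force: [0.4, 1.0, -1.0]
width: 0.147
grip_force: 30.0
```

Request:
drive_effector(increments={"offsets": [[0,0,-0.16,0,0,0],[0,0,-0.8,0,0,0],[0,0,-0.96,0,0,0],[0,0,-0.64,0,0,0],[0,0,0,0,0,-0.05],[0,0,0,0,0,-0.05],[0,0,0,0,0,0],[0,0,0,0,0,0]]})

```text
time_s: 31.05
ee_pos: [0.6212, -0.1213, 0.1965]
tool_rot: [-180.0, -0.0, 91.3]
contact_force: [-1.0, 0.7, -4.1]
width: 0.146
grip_force: 30.0
```

```bash
python3 - <<'E'
from rig import readout
import numpy as np
from scipy.spatial.transform import Rotation as Ro
s=readout.state();print(Ro.from_euler("xyz",s["tool_rot"],degrees=True).as_matrix().T@(np.array([.5755,-.330,.196])-s["ee_pos"]))
E
```

```text
[-0.20765615 -0.05034912  0.00046948]
```

In the tool's units: -0.0519 m is -0.8304, 0.03 m is 0.48.

Request:
drive_effector(increments={"offsets": [[-0.8304,-0.2016,0,0,0,0],[-0.8304,-0.2016,0,0,0,0],[-0.8304,-0.2016,0,0,0,0],[-0.8304,-0.2016,0,0,0,0],[0,0,0.48,0,0,0],[0,0,0,0,0,0],[0,0,0,0,0,0]]})

```text
time_s: 31.92
ee_pos: [0.5767, -0.3297, 0.1672]
tool_rot: [180.0, 0.0, 91.5]
contact_force: [-0.1, -1.0, -3.1]
width: 0.148
grip_force: 30.0
```

```bash
python3 - <<'E'
from rig import readout,capture
import cv2,numpy as np
s=readout.state();print(s["time_s"],s["ee_pos"],s["tool_rot"]);w=capture("wrist");t=capture("scene")
o=np.zeros((420,800,3),np.uint8);o[:,:420]=w[:,70:490];o[:380,420:]=cv2.resize(t[90:200,300:410],(380,380),interpolation=cv2.INTER_CUBIC)
cv2.imwrite("pics/w8.png",o)
E
```

```text
31.925 [ 0.57671402 -0.32974063  0.16721213] [1.79978294e+02 1.69922159e-02 9.14640494e+01]
```

View pics/w8.png

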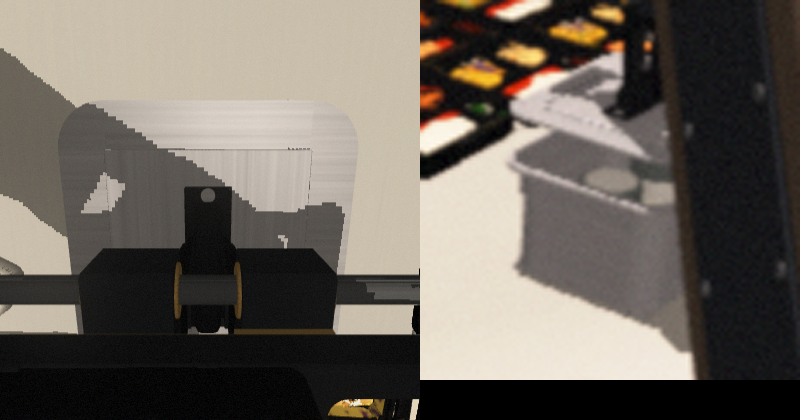

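Lid B's edge is at row 100, against 93 for lid A, so it sits about 3 mm toward −y in the grip. I'll compensate and lower.

In the tool's units: 0.015 m is 0.24, 0.003 m is 0.048.

Request:
drive_effector(increments={"offsets": [[0.048,-0.016,0.24,0,0,0],[0,0,0.16,0,0,0],[0,0,0.096,0,0,0],[0,0,0.064,0,0,0],[0,0,0,0,0,0],[0,0,0,0,0,0]]})

```text
time_s: 32.78
ee_pos: [0.5753, -0.3273, 0.1317]
tool_rot: [180.0, 0.0, 91.5]
contact_force: [0.4, 0.3, -3.2]
width: 0.144
grip_force: 30.0
```

Request:
drive_effector(increments={"offsets": [[0,0,0.024,0,0,0],[0,0,0.024,0,0,0],[0,0,0,0,0,0],[0,0,0,0,0,0]]})

```text
time_s: 33.28
ee_pos: [0.5752, -0.3272, 0.1285]
tool_rot: [180.0, 0.0, 91.5]
contact_force: [-0.1, -0.3, -3.4]
width: 0.145
grip_force: 30.0
```

In the tool's units: 0.001 m is 0.016.

Request:
drive_effector(increments={"offsets": [[0,0,0.016,0,0,0],[0,0,0,0,0,0],[0,0,0,0,0,0]]})

```text
time_s: 33.65
ee_pos: [0.5753, -0.3272, 0.1281]
tool_rot: [180.0, 0.0, 91.5]
contact_force: [-2.2, 1.4, 6.3]
width: 0.145
grip_force: 30.0
```

Request:
drive_effector(increments={"offsets": [[0,0,0,0,0,0],[0,0,0,0,0,0],[0,0,0,0,0,0]]}, jaw=0.5)

```text
time_s: 34.02
ee_pos: [0.5752, -0.3272, 0.1273]
tool_rot: [180.0, 0.0, 91.5]
contact_force: [-0.3, 0.2, -1.2]
width: 0.405
grip_force: 0.0
```

Request:
drive_effector(increments={"offsets": [[0,0,-0.48,0,0,0],[0,0,-0.8,0,0,0],[0,0,-0.8,0,0,0],[0.8,-0.48,-0.48,0,0,0],[0.8,-0.48,0,0,0,0],[0.8,-0.48,0,0,0,0],[0.8,-0.48,0,0,0,0],[0,0,0,0,0,0],[0,0,0,0,0,0]]})

```text
time_s: 35.15
ee_pos: [0.4521, -0.1329, 0.2864]
tool_rot: [179.9, 0.0, 91.5]
contact_force: [0.5, -1.2, -0.3]
width: 0.503
grip_force: 0.0
```

```bash
python3 - <<'E'
from rig import readout,capture
import cv2,numpy as np
s=readout.state();print(s["time_s"],s["ee_pos"]);t=capture("top");c=capture("scene")
o=np.zeros((600,800,3),np.uint8);o[:300,:400]=cv2.resize(c[90:200,290:430],(400,300),interpolation=cv2.INTER_CUBIC);o[:300,400:]=cv2.resize(t[140:260,360:520],(400,300),interpolation=cv2.INTER_CUBIC);o[300:,:]=cv2.resize(t,(560,420))[0:300,0:1].repeat(800,1)*0+cv2.resize(c,(800,600))[200:500]
cv2.imwrite("pics/w9.png",o)
E
```

```text
35.15 [ 0.45207435 -0.13292349  0.28641241]
```

View pics/w9.png

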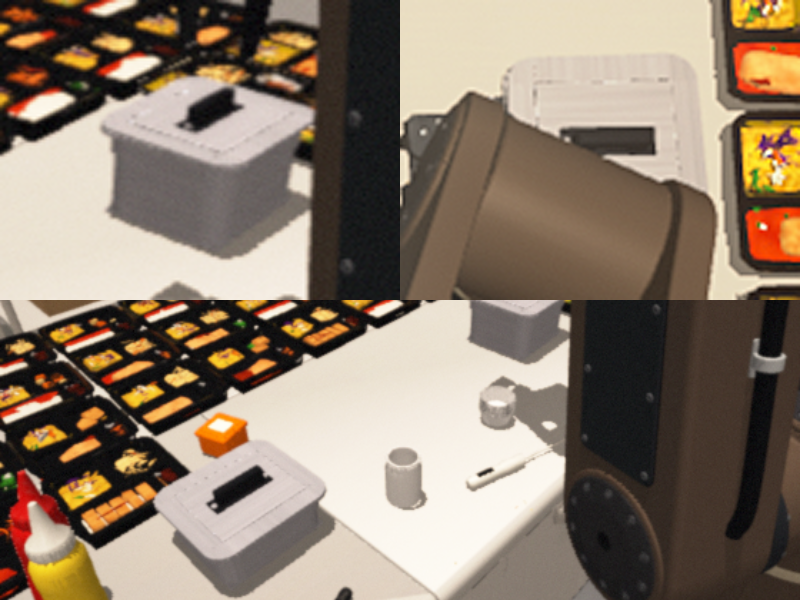

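Both lids sit flush and square: the deep pan is at upper left and the low pan at about (240,505). The empty jar and the cups stand untouched, and the arm is clear. I'm handing in.

```bash
python3 -c "
from rig import manip
print(manip.sign_off())"
```

```text
the job is handed in; nothing more can be done
None
```

The job is handed in at about 35 s: both jars are in the deep pan, both boxes are in the low pan, and each lid looks flush and square in the last pictures; the sign-off returned no verdict.

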